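Empty the red-lidded wheel-nut box into its catch tray

TASK

Swing the lid of the red-lidded box all the way back until it is over its detent and against its stop, and only then tip that box forward on its stand so that both wheel nuts drop into the catch tray below. Leave the box tipped over with its lid still fully back, and leave the black-lidded box, the wrench and the green can alone.

Things in the scene. Friction and masses are not known exactly. Their poses are not given: they have to be found in the camera images.
- red_tray (a point): Centre of the inner floor (10 mm above the table) of the steel catch tray at the foot of the blue stand of the red-lidded box; inside 162 x 112 mm, walls 32 mm high. The stand is fixed. Axes: z up, -x to the pouring front, y along both hinge lines. The box's tipping axis passes through (30, 0, 100) mm in these axes, the level box's lid hinge line through (85, 0, 130) mm, both parallel to y.
- red_tab (a point): Grip point in the yellow tab (30 mm wide, 10 thick) that sticks out 43 mm from the free front edge of the red lid (100 x 90 x 6 mm): 28 mm beyond that edge, mid-width, mid-thickness, 128 mm from the lid's hinge line. Axes are the lid's: -x from hinge to tab, y along the hinge. It can be pinched across its 30 mm from above and turns between the fingers as the lid swings.
- red_lid (a joint): Angle of the red lid to its box: 0 closed, 2.3 rad fully back against its stop. It swings up and over to the rear. A sprung detent pulls it shut below about 1.4 rad, and beyond about 1.7 rad pulls it open and holds it on the stop, even with the box tipped. It needs up to 5 N at the tab.
- red_handle (a point): Grip point on the axis of the black round handle (14 mm diameter, 60 long) of the grey red-lidded box (100 long, 90 wide, 55 high). The handle sticks out sideways along the box's -y, 35 to 95 mm off its side wall; the point is 67 mm off the wall and 50 mm from the tipping axis, straight behind it with the box level. Axes are the box's. Grasped from above, it turns between the fingers.
- red_box (a joint): Tipping angle of the red-lidded box: 0 level, 2.2 rad fully forward on its stop, the handle travelling up and over towards the pouring front. Tip it to the stop to empty it. Let go early it falls back level; near the stop, with its lid back, it stays tipped under its own weight. Two blue cheeks hold its axle, 63 to 70 mm either side of the middle, up to 12 mm above the tipping axis.
- nut_a_center (a point): Centre of one brass-coloured hexagonal wheel nut, 27 mm over its flange and 17 mm high, 40 g; it starts on the floor of the red-lidded box, under the closed lid.
- nut_b_center (a point): Centre of the other wheel nut, alike.
- black_tray (a point): Centre of the catch tray's inner floor at the foot of the stand of the black-lidded box, with axes like those of red_tray; that stand and box have the same sizes. A bystander, fixed to the table.
- black_lid (a joint): Lid angle of the black-lidded box, which is otherwise the same as the red-lidded one and stands on its own like stand. To be left closed (0).
- black_box (a joint): Tipping angle of the black-lidded box. To be left level (0).
- wrench: Steel wrench, 170 mm long, lying on the table between the two stands; a bystander.
- can: Green can, 60 mm diameter, 110 mm high, standing on the table; a bystander. Origin under its centre.

How it is judged:
On the way, in this order (a step that is already met when the one before it is completed fails the run):
1. the red lid is swung fully back past its detent while the box is still level (value of joint red_lid above 2.1 rad and value of joint red_box below 0.2 rad), for 0.2 s.
2. the box is tipped well forward with its lid back (value of joint red_box above 1.75 rad and value of joint red_lid above 2 rad), for 0.2 s.
At the end, for the whole second after the job is handed in: Both wheel nuts lie inside the red-lidded box's catch tray (centres within its walls and below their top, 32 mm above the floor), the box is left at rest tipped forward by more than 1.75 rad, and its lid is still back by more than 2.0 rad (all of step 2 and x of nut_a_center in the frame of red_tray between -0.081 and 0.081 m and y of nut_a_center in the frame of red_tray between -0.056 and 0.056 m and z of each of nut_a_center, nut_b_center in the frame of red_tray below 0.032 m and x of nut_b_center in the frame of red_tray between -0.081 and 0.081 m and y of nut_b_center in the frame of red_tray between -0.056 and 0.056 m and velocity of joint red_box between -0.1 and 0.1 rad/s); the robot touches nothing.
It fails at once if the box is tipped by more than 0.35 rad before its lid is past the detent, or the lid swings shut while it is tipped (value of joint red_box above 0.35 rad and value of joint red_lid below 1.7 rad).
It fails at once if the black-lidded box is opened or tipped (value of joint any of black_lid, black_box above 0.35 rad).
It fails at once if the wrench or the can is moved by more than 30 mm (distance of any of wrench, can from where it was at the start of the episode above 0.03 m).
It also fails if it takes over 58 s, if anything falls off the work surface, if the arm or the gripper's body presses on something with over 40 N, if the wrist force passes 120 N, or if a joint passes its speed limit or range.

ROBOT

A 6-joint arm with a two-finger parallel gripper is mounted at the origin on the work surface. World frame = base frame: x ahead of the robot, y to its left, z up, the work surface at z = 0. Lengths are in m, angles in rad, forces in N, time in s.
With the tool pointing down it reaches from about 0.35 to 0.85 m from the base axis. Payload 8.1 kg.
Tool frame: the origin (TCP) lies at the centre of the arm's flange, where the gripper is bolted on; the fingertips stand 186 mm ahead of it and the grasp point (between the pads) lies 167 mm ahead of it; z points along the fingers, y is the line along which they close (so a half turn about z gives the same grasp; the last joint's range is limited). The gripper opens to 93 mm and grips with 3 to 60 N. Pads are 15 mm wide; open, the fingers measure 128 mm over their backs; the gripper's body (75 mm by 188 mm) begins 65 mm behind the grasp point.
Start: joints at [1.166, 0.13, 1.488, -0, 1.523, -0.085], TCP at [0.189, 0.57, 0.405] pointing down, gripper open.
Joint ranges: [-2.96, 2.96], [-0.89, 2.26], [0.02, 2.5], [-1.34, 4.48], [0, 2.73], [-2.66, 2.66]. Speed limits (rad/s): [2.39, 2.39, 2.79, 3.14, 3.14, 3.14].

INTERFACE

Orientations are given as a rotation vector (axis times angle).
In Python, from plant import read_state, read_camera, camera_params, robot gives the robot as it stands.
- The arm moves only by the tool carry_out, never from a script. Its argument "targets" is a list of rows, each an object of numbers: "hand": the opening in per cent of the stroke, from 0 (shut) to 100 (fully open); "x", "y", "z": the shift along the tool's x, y, z in m; "ax", "ay", "az": the turn, a rotation vector about the tool's x, y, z in rad. In form: [{"hand": .., "x": .., "y": .., "z": .., "ax": .., "ay": .., "az": ..}, ...]. A call has 1 to 8 rows; each row is the pose to reach, as a shift and turn from the pose commanded when the call began, along the tool's axes at that moment; what a row does not reach only later rows make up. A row lasts 1/8 s, in which the tool goes at most 62.5 mm and 10.7 degrees, less where a joint would pass 70% of its speed; a pose out of reach is approached as far as the arm can. A call with a gripper value outside its range is refused whole. The fingers move at their own pace and stop on an object; "newtons" is the grip in N (left out, the last holds). Time passes only in rows, so rows that repeat a pose let the fingers close. It gives the time, the measured TCP pose, the force, the opening and the grip force at its end, in the units of the state.
- read_state(): the state, without advancing time (a new reading comes with each control period).
- read_camera(name): name is "side" or "top"; returns (picture, depth): 420x560x3 uint8, blue, green, red; 420x560 float32, m along the optical axis (not along the pixel's ray), 0 where there is no reading.
- camera_params(name): a dict with "fx", "fy", "cx", "cy" (pixels), "position" and "rotation" of the camera in the world. Camera axes: x right, y up, looking along -z (the intrinsics and any distortion apply to the point x, -y, -z); pixel columns grow to the right and rows downward; lengths in m; the calibration is good to about 2 mm. A picture is of the moment at which its call begins. camera_params takes no time and is no camera call.
- robot.close_job(): hands the job in; it is judged then, once.
The state is a dict: "t": time; "q": joint angles; "dq": joint speeds; "joint_torque": joint torques, N m; "tool_pos": TCP position; "orientation": TCP orientation; "force": force on the tool from outside, world axes, zero at the start; "wrist_torque": the same for the moment, N m; "opening": finger opening in m; "gripper_force": force on a finger pad.
Only numpy, scipy, OpenCV 4.12 (cv2) and the standard library are available. Lean on these libraries where they do the work, as an engineer would, in place of code of your own. Each camera call takes 0.05 s, during which the arm holds its last target. There are 200 camera calls.

## Working session

There is one attempt and no reset: what is moved stays moved. The work goes in short steps, Python scripts to look and compute and a tool call to move; the robot and the scene stay as the last step left them, time stands still between calls to the robot, and variables do not carry over. Pictures are saved under pics/ and viewed, at most 10 in all, crops included, and the job is handed in when it is done.

Besides the shell and the picture viewer there is one more tool, called by a JSON object that holds its "fn" and its "kwargs". carry_out: Moves the arm, as the interface text tells. Its arguments: {"type":"object","properties":{"targets":{"type":"array","items":{"type":"object","properties":{"hand":{"type":"number"},"x":{"type":"number"},"y":{"type":"number"},"z":{"type":"number"},"ax":{"type":"number"},"ay":{"type":"number"},"az":{"type":"number"}}}},"newtons":{"type":"number"}},"required":["targets"]}

```bash
mkdir -p pics; ls; python3 - <<'E'
from plant import read_state, read_camera, camera_params
import cv2, numpy as np
s=read_state(); print(s['t'],s['tool_pos'],s['orientation'],s['opening'])
for n in ('side','top'):
    im,d=read_camera(n); cv2.imwrite(f'pics/{n}0.png',im); np.savez(f'{n}0.npz',im=im,d=d); print(n,camera_params(n))
E
```

```text
pics
0.0 [0.18852053 0.56938121 0.40369959] [-5.00162288e-01 -3.10105907e+00  2.76322720e-03] 0.09276812196013341
side {'fx': 385.22162463205524, 'fy': 385.22162463205524, 'cx': 282.2580765369024, 'cy': 206.26334953096523, 'position': array([0.40364387, 0.48509787, 0.4501041 ]), 'rotation': array([ 0.20541828, -1.44198167, -2.47777956])}
top {'fx': 479.6668064082312, 'fy': 479.6668064082312, 'cx': 281.9197226687022, 'cy': 204.62119456344112, 'position': array([ 0.45235929, -0.0393394 ,  0.94192843]), 'rotation': array([ 0.07930052, -0.12600693, -1.59572978])}
```

View pics/side0.png

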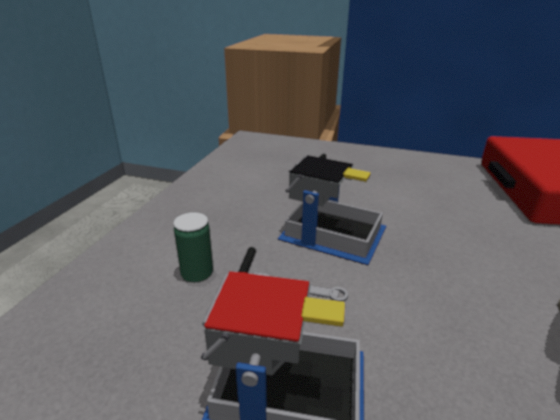

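View pics/top0.png

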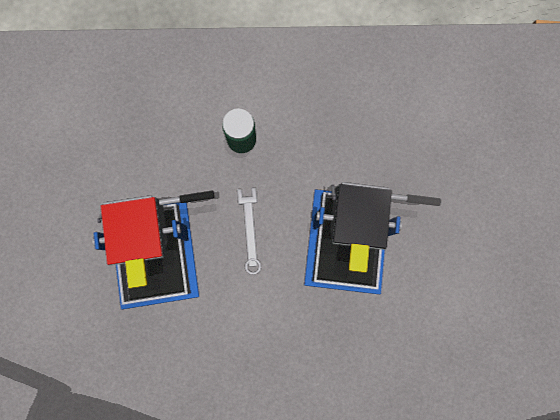

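The side view shows the red lid (260,305), tab (325,310), handle (247,263), can (194,247) and the black-lidded box behind it (320,180). The top view shows the red lid (132,231), tab (136,273), handle grip (200,196), wrench (250,230) and can (240,130).

```bash
cat > h.py <<'E'
import numpy as np, cv2
from scipy.spatial.transform import Rotation as R
from plant import read_state, read_camera, camera_params
def pts(n,mask,d):
    p=camera_params(n); v,u=np.nonzero(mask&(d>0)); z=d[v,u]
    c=np.c_[(u-p['cx'])/p['fx']*z,-(v-p['cy'])/p['fy']*z,-z]
    return R.from_rotvec(p['rotation']).apply(c)+p['position']
def onplane(n,uv,h):
    p=camera_params(n); uv=np.atleast_2d(uv).astype(float)
    r=R.from_rotvec(p['rotation']).apply(np.c_[(uv[:,0]-p['cx'])/p['fx'],-(uv[:,1]-p['cy'])/p['fy'],-np.ones(len(uv))])
    return p['position']+r*((h-p['position'][2])/r[:,2])[:,None]
def hsv(im): return [x.astype(int) for x in cv2.split(cv2.cvtColor(im,cv2.COLOR_BGR2HSV))]
def biggest(m,box=None):
    m=m.astype(np.uint8)
    if box: k=np.zeros_like(m);k[box[1]:box[3],box[0]:box[2]]=1;m=m*k
    n,l,s,_=cv2.connectedComponentsWithStats(m); return l==1+np.argmax(s[1:,4])
def rect(P):
    r=cv2.minAreaRect((P[:,:2]*1000).astype(np.float32)); return np.round(r[0],1),np.round(r[1],1),round(r[2],2)
E
python3 - <<'E'
from h import *
R0=R.from_rotvec(read_state()['orientation']).as_matrix(); print('tool axes cols\n',R0.round(3))
for n,tb,hb in (('top',(90,180,170,300),(180,185,220,205)),('side',(200,270,350,340),(235,245,260,280))):
    f=np.load(n+'0.npz');im,d=f['im'],f['d'];H,S,V=hsv(im)
    red=biggest(((H<8)|(H>172))&(S>150)&(V>90),tb); yel=biggest((abs(H-28)<8)&(S>130),tb); hd=biggest(V<55,hb)
    for k,m in (('red',red),('yel',yel),('handle',hd)):
        P=pts(n,m,d); 
        print(n,k,m.sum(),np.median(P,0).round(4),'depthrect',rect(P),'z',np.percentile(P[:,2],[5,50,95]).round(3))
        v,u=np.nonzero(m); h={'red':.146,'yel':.148,'handle':.117}[k]
        print('   plane',rect(onplane(n,np.c_[u,v],h)))
E
```

```text
tool axes cols
 [[-0.949  0.314 -0.001]
 [ 0.314  0.949 -0.002]
 [ 0.    -0.002 -1.   ]]
top red 3259 [0.5198 0.1856 0.1468] depthrect (array([520.4, 186.1]), array([99.3, 89.1]), 7.27) z [0.145 0.147 0.149]
   plane (array([520.3, 186. ]), array([99.1, 90.4]), 7.33)
top yel 539 [0.4501 0.177  0.1488] depthrect (array([449. , 195.5]), array([46.4, 66.6]), 7.0) z [0.145 0.149 0.151]
   plane (array([450.2, 176.6]), array([45. , 31.3]), 7.83)
top handle 256 [0.5783 0.0825 0.1162] depthrect (array([580.9,  86.2]), array([18. , 65.3]), 6.89) z [0.112 0.116 0.119]
   plane (array([577.9,  82. ]), array([13.1, 58.5]), 7.44)
side red 5162 [0.5173 0.1944 0.1462] depthrect (array([520.6, 168.6]), array([ 98.4, 128.8]), 6.55) z [0.145 0.146 0.147]
   plane (array([518.6, 187.2]), array([98.2, 92.8]), 6.86)
side yel 952 [0.4488 0.1817 0.148 ] depthrect (array([462.6, 100.6]), array([ 43.5, 188.6]), 9.27) z [0.143 0.148 0.149]
   plane (array([449.2, 180.4]), array([43.5, 35.4]), 7.13)
side handle 183 [0.5758 0.0846 0.1158] depthrect (array([576.8,  83.7]), array([11. , 53.9]), 7.99) z [0.113 0.116 0.117]
   plane (array([575.4,  84.4]), array([11.4, 53.1]), 7.32)
```

{"fn": "carry_out", "kwargs": {"targets": [{"hand": 80, "x": -0.365, "y": -0.293, "z": 0, "az": -0.447}, {"hand": 80, "x": -0.365, "y": -0.293, "z": 0, "az": -0.447}, {"hand": 80, "x": -0.365, "y": -0.293, "z": 0, "az": -0.447}, {"hand": 80, "x": -0.365, "y": -0.293, "z": 0, "az": -0.447}, {"hand": 80, "x": -0.365, "y": -0.293, "z": 0, "az": -0.447}, {"hand": 80, "x": -0.365, "y": -0.293, "z": 0, "az": -0.447}, {"hand": 80, "x": -0.365, "y": -0.293, "z": 0, "az": -0.447}, {"hand": 80, "x": -0.365, "y": -0.293, "z": 0, "az": -0.447}]}}

```text
schema error: expected keys hand, x, y, z, ax, ay, az
```

{"fn": "carry_out", "kwargs": {"newtons": 12, "targets": [{"hand": 80, "x": -0.365, "y": -0.293, "z": 0, "ax": 0, "ay": 0, "az": -0.447}, {"hand": 80, "x": -0.365, "y": -0.293, "z": 0, "ax": 0, "ay": 0, "az": -0.447}, {"hand": 80, "x": -0.365, "y": -0.293, "z": 0, "ax": 0, "ay": 0, "az": -0.447}, {"hand": 80, "x": -0.365, "y": -0.293, "z": 0, "ax": 0, "ay": 0, "az": -0.447}, {"hand": 80, "x": -0.365, "y": -0.293, "z": 0, "ax": 0, "ay": 0, "az": -0.447}, {"hand": 80, "x": -0.365, "y": -0.293, "z": 0, "ax": 0, "ay": 0, "az": -0.447}, {"hand": 80, "x": -0.365, "y": -0.293, "z": 0, "ax": 0, "ay": 0, "az": -0.447}, {"hand": 80, "x": -0.365, "y": -0.293, "z": 0, "ax": 0, "ay": 0, "az": -0.447}]}}

```text
t: 1.1
tool_pos: [0.4439, 0.1741, 0.4044]
orientation: [0.196, -3.135, 0.001]
force: [0.3, 0.0, -0.3]
opening: 0.0744
gripper_force: 0.0
```

{"fn": "carry_out", "kwargs": {"newtons": 12, "targets": [{"hand": 80, "x": 0, "y": 0.002, "z": 0.04, "ax": 0, "ay": 0, "az": 0}, {"hand": 80, "x": 0, "y": 0.002, "z": 0.07, "ax": 0, "ay": 0, "az": 0}, {"hand": 80, "x": 0, "y": 0.002, "z": 0.094, "ax": 0, "ay": 0, "az": 0}, {"hand": 80, "x": 0, "y": 0.002, "z": 0.094, "ax": 0, "ay": 0, "az": 0}, {"hand": 10, "x": 0, "y": 0.002, "z": 0.094, "ax": 0, "ay": 0, "az": 0}, {"hand": 10, "x": 0, "y": 0.002, "z": 0.094, "ax": 0, "ay": 0, "az": 0}, {"hand": 10, "x": 0, "y": 0.002, "z": 0.094, "ax": 0, "ay": 0, "az": 0}, {"hand": 10, "x": 0, "y": 0.002, "z": 0.094, "ax": 0, "ay": 0, "az": 0}]}}

```text
t: 2.1
tool_pos: [0.4429, 0.1788, 0.3113]
orientation: [-0.2, 3.134, 0.0]
force: [-0.2, -0.9, -1.5]
opening: 0.0388
gripper_force: 0.0
```

{"fn": "carry_out", "kwargs": {"newtons": 12, "targets": [{"hand": 10, "x": 0, "y": 0, "z": 0, "ax": 0, "ay": 0, "az": 0}, {"hand": 10, "x": 0, "y": 0, "z": 0, "ax": 0, "ay": 0, "az": 0}, {"hand": 10, "x": 0, "y": 0, "z": 0, "ax": 0, "ay": 0, "az": 0}, {"hand": 10, "x": 0, "y": 0, "z": 0, "ax": 0, "ay": 0, "az": 0}]}}

```text
t: 2.6
tool_pos: [0.443, 0.1775, 0.3108]
orientation: [-0.199, 3.135, -0.005]
force: [1.2, -9.5, 2.1]
opening: 0.0297
gripper_force: 12.0
```

```bash
python3 - <<'E'
from h import *
s=read_state(); print(s['tool_pos'].round(4),s['opening'],s['gripper_force'],s['force'].round(1))
im,d=read_camera('side'); cv2.imwrite('pics/side1.png',im)
# arc about hinge (radius .128, start angle 0 -> tab direction), shifts in tool axes: x = -tray x, z down
for t in np.arange(0,2.41,.1):
    print(round(t,2),'x',round(-.128*(1-np.cos(t)),3),'z',round(-.128*np.sin(t),3))
E
```

```text
[0.443  0.1775 0.3108] 0.02968037899559645 11.996260285377502 [ 1.2 -9.5  2.1]
0.0 x -0.0 z -0.0
0.1 x -0.001 z -0.013
0.2 x -0.003 z -0.025
0.3 x -0.006 z -0.038
0.4 x -0.01 z -0.05
0.5 x -0.016 z -0.061
0.6 x -0.022 z -0.072
0.7 x -0.03 z -0.082
0.8 x -0.039 z -0.092
0.9 x -0.048 z -0.1
1.0 x -0.059 z -0.108
1.1 x -0.07 z -0.114
1.2 x -0.082 z -0.119
1.3 x -0.094 z -0.123
1.4 x -0.106 z -0.126
1.5 x -0.119 z -0.128
1.6 x -0.132 z -0.128
1.7 x -0.144 z -0.127
1.8 x -0.157 z -0.125
1.9 x -0.169 z -0.121
2.0 x -0.181 z -0.116
2.1 x -0.193 z -0.11
2.2 x -0.203 z -0.103
2.3 x -0.213 z -0.095
2.4 x -0.222 z -0.086
```

{"fn": "carry_out", "kwargs": {"newtons": 20, "targets": [{"hand": 10, "x": 0, "y": -0.002, "z": 0, "ax": 0, "ay": 0, "az": 0}, {"hand": 10, "x": 0, "y": -0.002, "z": 0, "ax": 0, "ay": 0, "az": 0}, {"hand": 10, "x": -0.001, "y": -0.002, "z": -0.013, "ax": 0, "ay": 0, "az": 0}, {"hand": 10, "x": -0.003, "y": -0.002, "z": -0.025, "ax": 0, "ay": 0, "az": 0}, {"hand": 10, "x": -0.006, "y": -0.002, "z": -0.038, "ax": 0, "ay": 0, "az": 0}, {"hand": 10, "x": -0.01, "y": -0.002, "z": -0.05, "ax": 0, "ay": 0, "az": 0}, {"hand": 10, "x": -0.016, "y": -0.002, "z": -0.061, "ax": 0, "ay": 0, "az": 0}, {"hand": 10, "x": -0.016, "y": -0.002, "z": -0.061, "ax": 0, "ay": 0, "az": 0}]}}

```text
t: 3.65
tool_pos: [0.4592, 0.1788, 0.3728]
orientation: [-0.2, 3.135, 0.0]
force: [-3.2, -1.4, -0.0]
opening: 0.0299
gripper_force: 20.0
```

```bash
python3 - <<'E'
from h import *
im,d=read_camera('side'); cv2.imwrite('pics/side2.png',im)
E
```

```text
(no output)
```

View pics/side2.png

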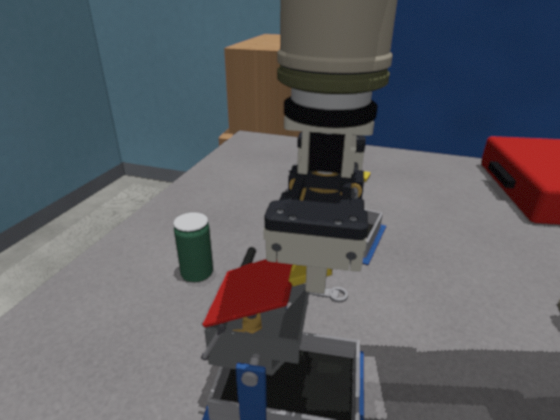

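The lid has swung up about 0.5 rad: red lid at (250,290), tab held at (300,272), nuts showing at (250,322). The box is still level.

{"fn": "carry_out", "kwargs": {"newtons": 20, "targets": [{"hand": 10, "x": -0.006, "y": 0, "z": -0.011, "ax": 0, "ay": 0, "az": 0}, {"hand": 10, "x": -0.014, "y": 0, "z": -0.021, "ax": 0, "ay": 0, "az": 0}, {"hand": 10, "x": -0.023, "y": 0, "z": -0.031, "ax": 0, "ay": 0, "az": 0}, {"hand": 10, "x": -0.032, "y": 0, "z": -0.039, "ax": 0, "ay": 0, "az": 0}, {"hand": 10, "x": -0.043, "y": 0, "z": -0.047, "ax": 0, "ay": 0, "az": 0}, {"hand": 10, "x": -0.054, "y": 0, "z": -0.053, "ax": 0, "ay": 0, "az": 0}, {"hand": 10, "x": -0.066, "y": 0, "z": -0.058, "ax": 0, "ay": 0, "az": 0}, {"hand": 10, "x": -0.078, "y": 0, "z": -0.062, "ax": 0, "ay": 0, "az": 0}]}}

```text
t: 4.7
tool_pos: [0.5369, 0.1888, 0.4343]
orientation: [0.2, -3.135, -0.0]
force: [-2.4, -0.1, -3.7]
opening: 0.0298
gripper_force: 20.0
```

{"fn": "carry_out", "kwargs": {"newtons": 20, "targets": [{"hand": 10, "x": -0.012, "y": 0, "z": -0.003, "ax": 0, "ay": 0, "az": 0}, {"hand": 10, "x": -0.025, "y": 0, "z": -0.005, "ax": 0, "ay": 0, "az": 0}, {"hand": 10, "x": -0.038, "y": 0, "z": -0.005, "ax": 0, "ay": 0, "az": 0}, {"hand": 10, "x": -0.05, "y": 0, "z": -0.004, "ax": 0, "ay": 0, "az": 0}, {"hand": 10, "x": -0.063, "y": 0, "z": -0.002, "ax": 0, "ay": 0, "az": 0}, {"hand": 10, "x": -0.075, "y": 0, "z": 0.002, "ax": 0, "ay": 0, "az": 0}, {"hand": 10, "x": -0.087, "y": 0, "z": 0.007, "ax": 0, "ay": 0, "az": 0}, {"hand": 10, "x": -0.099, "y": 0, "z": 0.013, "ax": 0, "ay": 0, "az": 0}]}}

```text
t: 5.7
tool_pos: [0.6359, 0.2014, 0.422]
orientation: [-0.199, 3.131, 0.001]
force: [1.9, 1.2, 4.9]
opening: 0.0298
gripper_force: 20.0
```

{"fn": "carry_out", "kwargs": {"newtons": 20, "targets": [{"hand": 10, "x": -0.01, "y": 0, "z": 0.007, "ax": 0, "ay": 0, "az": 0}, {"hand": 10, "x": -0.018, "y": 0, "z": 0.013, "ax": 0, "ay": 0, "az": 0}, {"hand": 10, "x": -0.018, "y": 0, "z": 0.013, "ax": 0, "ay": 0, "az": 0}, {"hand": 80, "x": -0.018, "y": 0, "z": 0.013, "ax": 0, "ay": 0, "az": 0}, {"hand": 80, "x": -0.018, "y": 0, "z": 0.013, "ax": 0, "ay": 0, "az": 0}, {"hand": 80, "x": -0.018, "y": 0, "z": 0.013, "ax": 0, "ay": 0, "az": 0}, {"hand": 80, "x": -0.018, "y": 0, "z": 0.013, "ax": 0, "ay": 0, "az": 0}, {"hand": 80, "x": -0.018, "y": 0, "z": -0.03, "ax": 0, "ay": 0, "az": 0}]}}

```text
t: 6.7
tool_pos: [0.6515, 0.2033, 0.4459]
orientation: [0.199, -3.126, 0.002]
force: [-0.4, 1.3, 0.2]
opening: 0.0728
gripper_force: 0.0
```

```bash
python3 - <<'E'
from h import *
im,d=read_camera('side'); cv2.imwrite('pics/side3.png',im)
E
```

```text
(no output)
```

View pics/side3.png

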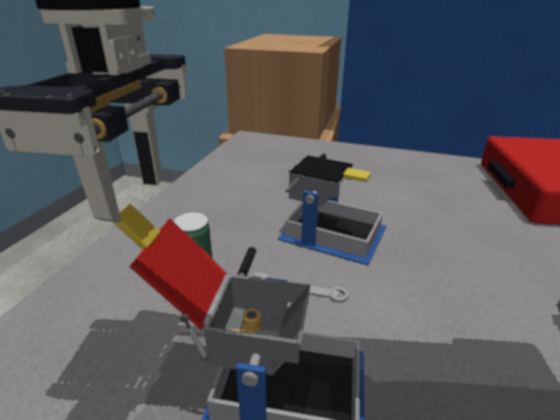

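Lid fully back at (175,265), tab (138,228), nuts still in the level box (252,318). Gripper is clear.

{"fn": "carry_out", "kwargs": {"newtons": 20, "targets": [{"hand": 45, "x": 0, "y": 0, "z": -0.03, "ax": 0, "ay": 0, "az": 0}, {"hand": 45, "x": 0.087, "y": -0.112, "z": -0.03, "ax": 0, "ay": 0, "az": 1.571}, {"hand": 45, "x": 0.087, "y": -0.112, "z": -0.03, "ax": 0, "ay": 0, "az": 1.571}, {"hand": 45, "x": 0.087, "y": -0.112, "z": -0.03, "ax": 0, "ay": 0, "az": 1.571}, {"hand": 45, "x": 0.087, "y": -0.112, "z": -0.03, "ax": 0, "ay": 0, "az": 1.571}, {"hand": 45, "x": 0.087, "y": -0.112, "z": -0.03, "ax": 0, "ay": 0, "az": 1.571}, {"hand": 45, "x": 0.087, "y": -0.112, "z": -0.03, "ax": 0, "ay": 0, "az": 1.571}, {"hand": 45, "x": 0.087, "y": -0.112, "z": -0.03, "ax": 0, "ay": 0, "az": 1.571}]}}

```text
t: 7.75
tool_pos: [0.5801, 0.0813, 0.481]
orientation: [1.763, 2.6, 0.001]
force: [-0.5, -0.4, 0.4]
opening: 0.0415
gripper_force: 0.0
```

```bash
python3 - <<'E'
from h import *
s=read_state(); print(s['tool_pos'].round(4),R.from_rotvec(s['orientation']).as_matrix().round(3).tolist(),s['q'].round(2))
print('can',onplane('top',(239,122),.11).round(3))
im,d=read_camera('side'); H,S,V=hsv(im)
m=biggest((abs(H-28)<8)&(S>130),(100,180,180,270)); P=pts('side',m,d); print('tab',np.median(P,0).round(3))
m=biggest(((H<8)|(H>172))&(S>150)&(V>60),(120,200,240,340)); P=pts('side',m,d)
x=(P-[.4853,.1818,.01])@np.array([.992,.127,0]); print('lid slope angle',np.pi-np.arctan2(-1/ np.polyfit(x,P[:,2],1)[0]*-1*0+np.polyfit(x,P[:,2],1)[0],1))
hd=biggest(V<55,(225,240,265,285)); P=pts('side',hd,d); print('handle',np.median(P,0).round(4))
E
```

```text
[0.5801 0.0813 0.481 ] [[-0.37, 0.929, 0.001], [0.929, 0.37, 0.0], [-0.0, 0.001, -1.0]] [ 0.05  0.07  1.41 -0.    1.66 -0.33]
can [[0.712 0.007 0.11 ]]
tab [0.648 0.208 0.231]
lid slope angle 2.3405015122484896
handle [0.5756 0.0875 0.1156]
```

{"fn": "carry_out", "kwargs": {"newtons": 20, "targets": [{"hand": 45, "x": 0, "y": 0, "z": 0, "ax": 0, "ay": 0, "az": 0.25}, {"hand": 45, "x": 0, "y": 0, "z": 0.05, "ax": 0, "ay": 0, "az": 0.25}, {"hand": 45, "x": 0, "y": 0, "z": 0.1, "ax": 0, "ay": 0, "az": 0.25}, {"hand": 45, "x": 0, "y": -0.001, "z": 0.14, "ax": 0, "ay": 0, "az": 0.25}, {"hand": 45, "x": 0, "y": -0.001, "z": 0.17, "ax": 0, "ay": 0, "az": 0.25}, {"hand": 45, "x": 0, "y": -0.001, "z": 0.19, "ax": 0, "ay": 0, "az": 0.25}, {"hand": 45, "x": 0, "y": -0.001, "z": 0.203, "ax": 0, "ay": 0, "az": 0.25}, {"hand": 45, "x": 0, "y": -0.001, "z": 0.203, "ax": 0, "ay": 0, "az": 0.25}]}}

```text
t: 8.8
tool_pos: [0.5792, 0.081, 0.2774]
orientation: [-2.065, -2.367, 0.001]
force: [-0.8, 0.1, -0.3]
opening: 0.0421
gripper_force: 0.0
```

{"fn": "carry_out", "kwargs": {"newtons": 20, "targets": [{"hand": 2, "x": 0, "y": 0, "z": 0, "ax": 0, "ay": 0, "az": 0}, {"hand": 2, "x": 0, "y": 0, "z": 0, "ax": 0, "ay": 0, "az": 0}, {"hand": 2, "x": 0, "y": 0, "z": 0, "ax": 0, "ay": 0, "az": 0}, {"hand": 2, "x": 0, "y": 0, "z": 0, "ax": 0, "ay": 0, "az": 0}, {"hand": 2, "x": 0, "y": 0, "z": 0, "ax": 0, "ay": 0, "az": 0}]}}

```text
t: 9.43
tool_pos: [0.5792, 0.0809, 0.2784]
orientation: [-2.066, -2.367, 0.0]
force: [-3.7, -0.4, 6.3]
opening: 0.0134
gripper_force: 20.0
```

```bash
python3 - <<'E'
from h import *
s=read_state(); print(R.from_rotvec(s['orientation']).as_matrix().round(3).tolist(),s['q'].round(2))
im,d=read_camera('side'); cv2.imwrite('pics/side4.png',im)
for t in np.arange(0,2.31,.1):
    print(round(t,2),'y',round(-.05*(1-np.cos(t)),3),'z',round(-.05*np.sin(t),3))
E
```

```text
[[-0.135, 0.991, -0.0], [0.991, 0.135, -0.0], [-0.0, -0.0, -1.0]] [ 0.05  0.18  1.67 -0.    1.29 -0.08]
0.0 y -0.0 z -0.0
0.1 y -0.0 z -0.005
0.2 y -0.001 z -0.01
0.3 y -0.002 z -0.015
0.4 y -0.004 z -0.019
0.5 y -0.006 z -0.024
0.6 y -0.009 z -0.028
0.7 y -0.012 z -0.032
0.8 y -0.015 z -0.036
0.9 y -0.019 z -0.039
1.0 y -0.023 z -0.042
1.1 y -0.027 z -0.045
1.2 y -0.032 z -0.047
1.3 y -0.037 z -0.048
1.4 y -0.042 z -0.049
1.5 y -0.046 z -0.05
1.6 y -0.051 z -0.05
1.7 y -0.056 z -0.05
1.8 y -0.061 z -0.049
1.9 y -0.066 z -0.047
2.0 y -0.071 z -0.045
2.1 y -0.075 z -0.043
2.2 y -0.079 z -0.04
2.3 y -0.083 z -0.037
```

View pics/side4.png

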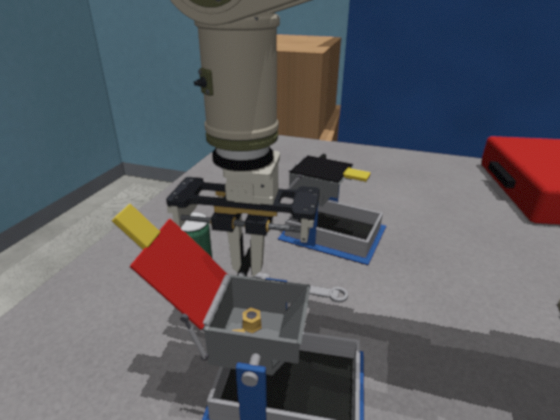

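The handle is held between the fingers at (247,262), and the lid is back. Now I tip the box along its arc.

{"fn": "carry_out", "kwargs": {"newtons": 20, "targets": [{"hand": 2, "x": 0, "y": 0, "z": -0.005, "ax": 0, "ay": 0, "az": 0}, {"hand": 2, "x": 0, "y": -0.001, "z": -0.01, "ax": 0, "ay": 0, "az": 0}, {"hand": 2, "x": 0, "y": -0.002, "z": -0.015, "ax": 0, "ay": 0, "az": 0}, {"hand": 2, "x": 0, "y": -0.004, "z": -0.019, "ax": 0, "ay": 0, "az": 0}, {"hand": 2, "x": 0, "y": -0.006, "z": -0.024, "ax": 0, "ay": 0, "az": 0}, {"hand": 2, "x": 0, "y": -0.009, "z": -0.028, "ax": 0, "ay": 0, "az": 0}, {"hand": 2, "x": 0, "y": -0.012, "z": -0.032, "ax": 0, "ay": 0, "az": 0}, {"hand": 2, "x": 0, "y": -0.015, "z": -0.036, "ax": 0, "ay": 0, "az": 0}]}}

```text
t: 10.48
tool_pos: [0.5656, 0.0791, 0.3161]
orientation: [2.063, 2.364, 0.007]
force: [6.4, 2.4, -0.4]
opening: 0.0133
gripper_force: 20.0
```

{"fn": "carry_out", "kwargs": {"newtons": 20, "targets": [{"hand": 2, "x": 0, "y": -0.004, "z": -0.003, "ax": 0, "ay": 0, "az": 0}, {"hand": 2, "x": 0, "y": -0.008, "z": -0.006, "ax": 0, "ay": 0, "az": 0}, {"hand": 2, "x": 0, "y": -0.012, "z": -0.009, "ax": 0, "ay": 0, "az": 0}, {"hand": 2, "x": 0, "y": -0.017, "z": -0.011, "ax": 0, "ay": 0, "az": 0}, {"hand": 2, "x": 0, "y": -0.022, "z": -0.012, "ax": 0, "ay": 0, "az": 0}, {"hand": 2, "x": 0, "y": -0.027, "z": -0.013, "ax": 0, "ay": 0, "az": 0}, {"hand": 2, "x": 0, "y": -0.031, "z": -0.014, "ax": 0, "ay": 0, "az": 0}, {"hand": 2, "x": 0, "y": -0.036, "z": -0.014, "ax": 0, "ay": 0, "az": 0}]}}

```text
t: 11.48
tool_pos: [0.5306, 0.0746, 0.3327]
orientation: [2.061, 2.362, 0.012]
force: [4.2, 2.8, 11.1]
opening: 0.0136
gripper_force: 20.0
```

{"fn": "carry_out", "kwargs": {"newtons": 20, "targets": [{"hand": 2, "x": 0, "y": -0.005, "z": -0.001, "ax": 0, "ay": 0, "az": 0}, {"hand": 2, "x": 0, "y": -0.01, "z": 0, "ax": 0, "ay": 0, "az": 0}, {"hand": 2, "x": 0, "y": -0.015, "z": 0.002, "ax": 0, "ay": 0, "az": 0}, {"hand": 2, "x": 0, "y": -0.02, "z": 0.004, "ax": 0, "ay": 0, "az": 0}, {"hand": 2, "x": 0, "y": -0.024, "z": 0.006, "ax": 0, "ay": 0, "az": 0}, {"hand": 2, "x": 0, "y": -0.028, "z": 0.008, "ax": 0, "ay": 0, "az": 0}, {"hand": 2, "x": 0, "y": -0.028, "z": 0.008, "ax": 0, "ay": 0, "az": 0}]}}

```text
t: 12.35
tool_pos: [0.5005, 0.0705, 0.3196]
orientation: [-2.065, -2.366, 0.001]
force: [-1.9, 4.4, 4.6]
opening: 0.0131
gripper_force: 20.0
```

```bash
python3 - <<'E'
from h import *
im,d=read_camera('side'); cv2.imwrite('pics/side5.png',im)
E
```

```text
(no output)
```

View pics/side5.png

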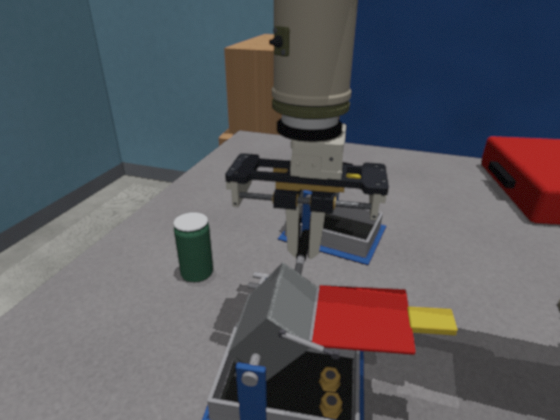

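The box is tipped with its lid (365,315) still back, and both nuts (330,380) and (331,404) are in the tray. I'll nudge to the stop, then release and lift.

{"fn": "carry_out", "kwargs": {"newtons": 20, "targets": [{"hand": 2, "x": 0, "y": -0.002, "z": 0.002, "ax": 0, "ay": 0, "az": 0}, {"hand": 2, "x": 0, "y": -0.002, "z": 0.002, "ax": 0, "ay": 0, "az": 0}, {"hand": 40, "x": 0, "y": -0.002, "z": 0.002, "ax": 0, "ay": 0, "az": 0}, {"hand": 40, "x": 0, "y": -0.002, "z": 0.002, "ax": 0, "ay": 0, "az": 0}, {"hand": 40, "x": 0, "y": -0.002, "z": 0.002, "ax": 0, "ay": 0, "az": 0}, {"hand": 40, "x": 0, "y": -0.002, "z": -0.04, "ax": 0, "ay": 0, "az": 0}, {"hand": 40, "x": 0, "y": -0.002, "z": -0.1, "ax": 0, "ay": 0, "az": 0}, {"hand": 40, "x": 0, "y": -0.002, "z": -0.1, "ax": 0, "ay": 0, "az": 0}]}}

```text
t: 13.4
tool_pos: [0.5002, 0.07, 0.4254]
orientation: [2.062, 2.361, 0.01]
force: [0.1, 0.8, 0.0]
opening: 0.0372
gripper_force: 0.0
```

```bash
python3 - <<'E'
from h import *
s=read_state(); print(s['t'],s['tool_pos'],s['force'].round(1))
im,d=read_camera('side'); cv2.imwrite('pics/side6.png',im); H,S,V=hsv(im)
X=np.array([.992,.127,0]);Y=np.array([-.127,.992,0])
m=biggest(((H<8)|(H>172))&(S>150)&(V>60),(290,270,430,360)); P=pts('side',m,d)-[.4853,.1818,.01]
print('lid x-z slope',np.polyfit(P@X,P[:,2],1))
m=((H>10)&(H<25)&(S>110)).astype(np.uint8); m[:350]=0;n,l,st,c=cv2.connectedComponentsWithStats(m)
for i in range(1,n):
    if st[i,4]>40: P=np.median(pts('side',l==i,d),0)-[.4853,.1818,.01]; print('nut',c[i].round(),(P@X).round(3),(P@Y).round(3),P[2].round(3))
E
```

```text
13.4 [0.50022128 0.06995022 0.42538238] [0.1 0.8 0. ]
lid x-z slope [-0.09975236  0.12943467]
nut [330. 393.] -0.054 0.004 0.011
```

View pics/side6.png

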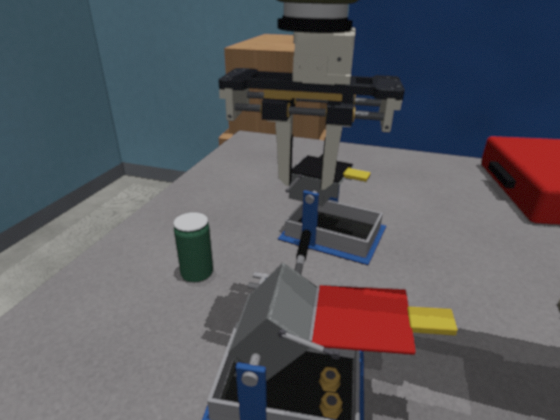

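The gripper is clear. The lid slope of −0.10 matches 2.2 rad of tip with the lid at 2.3. Both nuts (330,380) and (331,404) lie in the tray, so I'm handing in.

```bash
python3 -c "
from plant import robot; print(robot.close_job())"
```

```text
the job is handed in; nothing more can be done
None
```

I handed the job in at about 13 s: the red lid was swung fully back first, then the box was tipped to its stop, where it stayed after release with the lid still back and both nuts in the catch tray; the black-lidded box, the wrench and the can were not touched.

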